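Key and seat the vent lid of a spawn jar

TASK

One of the two spawn jars on the bench has a vent lid that stands proud on its black sealing ring; the other jar is already closed. With a fingertip, push that lid round by its grip bar until the notch in its rim is over the jar's locating pin, which sits by the steel post at the side of the jar, then press the lid straight down until it is fully home, flat, with the pin in the notch. Never lift the lid, and leave the closed jar and the things around untouched.

Things in the scene. Friction and masses are not known exactly. Their poses are not given: they have to be found in the camera images.
- jar: The jar to be closed: cream plastic, round, 112 mm in diameter, fixed to the bench on a thin black 136 mm round base. Its flat mouth is a 92 mm disc 91 mm above the bench. Origin: on the jar's axis at bench height, z up; x points to the locating pin. By the mouth, 55 to 65 mm from the axis, stands a steel post 12 mm wide, its top 110 mm above the bench.
- stem (a point): Top of a steel stem, 10 mm thick, on the jar's axis, hidden under the lid, 107 mm above the bench. It sits in a blind 12 mm bore of the lid and centres it.
- seal (a joint): Black sealing ring, 52 to 72 mm in diameter, that carries the lid. 0: it stands 9 mm proud of the jar's mouth (start); 0.009: pushed down level with it. It slides down stiffly, under about 6 to 7 N in all, and stays where it is left.
- pin (a point): The locating pin of that jar: a steel bar 7 mm wide that runs from the post towards the axis, to 40 mm from the axis, under the rim of the lid; its top is 98 mm above the bench, 2 mm under the lid at the start. This point is on its top, 44 mm from the jar's axis.
- lid: Loose vent lid on that jar: grey disc, 100 mm across, 8 mm thick, about 140 g. Origin: centre of its underside, 100 mm above the bench at the start, 91 mm when home; z up, x points to the notch. Turns either way without end stops (1 to 2 N at the bar's end), stays where left. At the start the notch is 0.7 rad or more off the pin. Pressed off the pin, it lands on it and tilts.
- notch (a point): Middle of the one notch in the lid's rim (14 mm wide, 13 mm deep), at the level of the disc's top face, 44 mm from the lid's centre.
- lid_top (a point): Top of the lid's grip bar, at the lid's centre, where it is pressed; 24 mm above the lid's underside, 124 mm above the bench at the start and 115 mm when home. The bar runs straight through the centre along the lid's y (square to the direction of the notch), 76 mm long, 12 mm wide, 16 mm high above the disc, with a 20 mm round hub in its middle.
- closed_jar: The other jar, just alike and fixed, whose lid is already home, its disc top 99 mm above the bench. Origin: on its axis at bench height. To be left alone.
- bottle_a: Bystander: cream growing bottle, upright, 68 mm in diameter, 140 mm tall, origin under its centre.
- bottle_b: Bystander: a second such bottle, origin under its centre.
- spare_ring: Bystander: spare black ring lying flat, 60 mm in diameter, 12 mm high, origin under its centre.
- spoon: Bystander: steel spoon, 170 mm long, lying flat, under 25 mm high.
- cup: Bystander: white cup, 72 mm in diameter, 75 mm tall, origin under its centre.
- brush: Bystander: wooden brush, 150 mm long, lying flat, under 40 mm high.
- dropper: Bystander: small amber bottle, 44 mm in diameter, 90 mm tall, origin under its centre.
Not all that is in view belongs to the job. What is shaped like the jar but pink is not meant.

How it is judged:
By the outcome, as a careful person would: the job done as asked, in the order asked, and still so for the second after the job is handed in, with the robot touching nothing.
It also fails if it takes over 72 s, if anything falls off the work surface, if the arm or the gripper's body presses on something with over 40 N, if the wrist force passes 120 N, or if a joint passes its speed limit or range.

ROBOT

A 6-joint arm with a two-finger parallel gripper is mounted at the origin on the work surface. World frame = base frame: x ahead of the robot, y to its left, z up, the work surface at z = 0. Lengths are in mm, angles in degrees, forces in N, time in s.
With the tool pointing down it reaches from about 300 to 850 mm from the base axis. Payload 4.2 kg.
Tool frame: the origin (TCP) lies at the very end of the fingers, on their centre line; the grasp point (between the pads) lies 19 mm behind it; x points along the fingers, y is the direction in which the jaws open and shut, and the axes are right-handed (so a half turn about x gives the same grasp; the last joint's range is limited). The gripper opens to 91 mm and grips with 3 to 60 N. Pads are 32 mm wide; open, the fingers measure 118 mm over their backs; the gripper's body (76 mm by 178 mm) begins 60 mm behind the grasp point.
Start: joints at [64.286, 18.312, 89.639, -0, 72.044, -1.146], TCP at [239.078, 522.958, 213.976] pointing down, gripper open.
Joint ranges: [-177.97, 177.97], [-48.28, 115.42], [12.27, 149.76], [-77.06, 257.06], [2.81, 150.46], [-146.56, 146.56]. Speed limits (degrees/s): [147.25, 147.25, 180, 180, 180, 180].

INTERFACE

Orientations are given as [roll, pitch, yaw] about the fixed x, y, z axes, in that order (R = Rz(yaw) Ry(pitch) Rx(roll)).
In Python, from workcell import sensors, grab_frame, job_done, finder gives the robot as it stands.
- The arm moves only by the tool play_rows, never from a script. Its argument "motion" is a list of rows, each a list of 5 numbers: the shift along the world's x, y, z in m, then the turn about the world's z in rad, then the opening, from 0 (shut) to 1 (fully open). In form: [[tx, ty, tz, roll, fingers], ...]. A call has exactly 8 rows; each row is the pose to reach, as a shift and turn from the pose commanded when the call began; what a row does not reach only later rows make up. A row lasts 1/12 s, in which the tool goes at most 41.7 mm and 7.16 degrees, less where a joint would pass 70% of its speed; a pose out of reach is approached as far as the arm can. A call with a gripper value outside its range is refused whole. The fingers move at their own pace and stop on an object; "squeeze" is the grip in N (left out, the last holds). Time passes only in rows, so rows that repeat a pose let the fingers close, or fill a call up. It gives the time, the measured TCP pose, the force and the opening at its end, in the units of the state.
- sensors.state(): the state, without advancing time (a new reading comes with each control period).
- grab_frame(name): name is "scene" or "top" or "wrist"; returns a dict with "img" (420x560x3 uint8, blue, green, red), "fx", "fy", "cx", "cy" (pixels), "rvec" (rotation vector, rad) and "tvec" (3), from world to camera coordinates, as OpenCV has them; the wrist camera has in their place "tool_from_camera" (4x4, takes a point from camera to tool coordinates, whose origin is the TCP and whose axes are the tool frame's). Camera axes: x right, y down, z forward; pixel columns grow to the right and rows downward; lengths in mm; the calibration is good to about 2 mm. A picture is of the moment at which its call begins: read the wrist's pose just before it. There is no depth.
- job_done(): hands the job in, once; it reports no verdict.
Trained networks look in a picture, given as the dict that the camera call returned (one of the last four; its "shot" number tells which), for a name from the list of things; names that differ only in an ending like _2 or _b are one class to them, and where a whole thing is asked for, a point or a joint stands for the part that bears it (a point fixed in the world has none). Each returns a list of dicts, best first, with "conf" (0 to 1); they miss things now and then, are a little off and sometimes report something else, mostly with a low value. They report only what shows in the picture. A call takes as long as a camera call. They do not tell look-alikes from the thing itself.
- finder.spot_in(picture, label): "point" ([column, row] in pixels, amid what is visible of it).
- finder.spot_point(picture, label): "point" ([column, row] in pixels: a listed point, or the origin of a listed thing).
The state is a dict: "time_s": time; "qpos": joint angles; "qvel": joint speeds; "effort": joint torques, N m; "ee_pos": TCP position; "ee_rot": TCP orientation; "force": force on the tool from outside, world axes, zero at the start; "torque": the same for the moment, N m; "gripper_width": finger opening in mm.
Only numpy, scipy, OpenCV 4.12 (cv2) and the standard library are available. Lean on these libraries where they do the work, as an engineer would, in place of code of your own. Each camera call takes 0.05 s, during which the arm holds its last target.

## Working session

There is one attempt and no reset: what is moved stays moved. The work goes in short steps, Python scripts to look and compute and a tool call to move; the robot and the scene stay as the last step left them, time stands still between calls to the robot, and variables do not carry over. Pictures are saved under pics/ and viewed, and the job is handed in when it is done.

Besides the shell and the picture viewer there is one more tool, called after "Call:" by a JSON object that holds its "name" and its "arguments". play_rows: Moves the arm, as the interface text tells. Its arguments: {"type":"object","properties":{"motion":{"type":"array","items":{"type":"array","items":{"type":"number"}}},"squeeze":{"type":"number"}},"required":["motion"]}

```bash
mkdir -p pics; ls; python3 - <<'E'
from workcell import sensors, grab_frame, job_done, finder
import cv2
print(sensors.state())
for n in ["scene","top"]:
    p=grab_frame(n); cv2.imwrite(f"pics/{n}0.png",p["img"])
    print(n,p["fx"],p["rvec"],p["tvec"])
    for l in ["jar","lid","notch","lid_top","pin","closed_jar","stem"]:
        print(l,[( [round(x) for x in d["point"]],round(d["conf"],2)) for d in finder.spot_point(p,l)])
E
```

```text
pics
{'time_s': 0.0, 'qpos': array([ 6.42846314e+01,  1.83511824e+01,  8.97059101e+01, -1.11791193e-03,
        7.20444679e+01, -1.14781233e+00]), 'qvel': array([ 0.07418732,  0.00685021,  0.00233391, -0.00040051, -0.01409615,
       -0.04779663]), 'effort': array([-1.15172479e-03, -4.12465811e+01, -2.31968790e+01,  7.25232367e-02,
        4.57780052e-02, -1.56904466e-04]), 'ee_pos': array([238.86782046, 522.47955618, 213.1282478 ]), 'ee_rot': array([ -90.54822067,   89.89843402, -115.11543141]), 'force': array([0.21023913, 0.01377811, 0.42939217]), 'torque': array([-0.03986739, -0.01556297, -0.02384949]), 'gripper_width': 91.43596214116171}
scene 492.6429971007053 [ 2.28618403  0.87441908 -0.31175554] [-335.57843148 -174.45958976 1465.97375818]
jar [([324, 209], 0.73), ([303, 124], 0.57), ([366, 284], 0.38)]
lid [([324, 186], 0.85)]
notch [([324, 197], 0.72), ([327, 185], 0.5)]
lid_top [([324, 181], 0.88)]
pin [([310, 184], 0.96), ([292, 99], 0.59), ([280, 230], 0.33)]
closed_jar [([260, 272], 0.73)]
stem [([324, 184], 0.93), ([305, 92], 0.75)]
top 494.060713218628 [ 2.11994622 -2.1656367   0.11284034] [  31.55662965  477.57287825 1320.74841209]
jar [([147, 306], 0.88), ([235, 202], 0.72), ([180, 250], 0.45)]
lid [([234, 199], 0.83)]
notch [([245, 191], 0.74)]
lid_top [([231, 198], 0.78)]
pin [([149, 318], 0.57), ([245, 216], 0.56), ([283, 212], 0.45)]
closed_jar [([324, 200], 0.77), ([246, 214], 0.45)]
stem [([237, 196], 0.97), ([141, 307], 0.59)]
```

View pics/scene0.png

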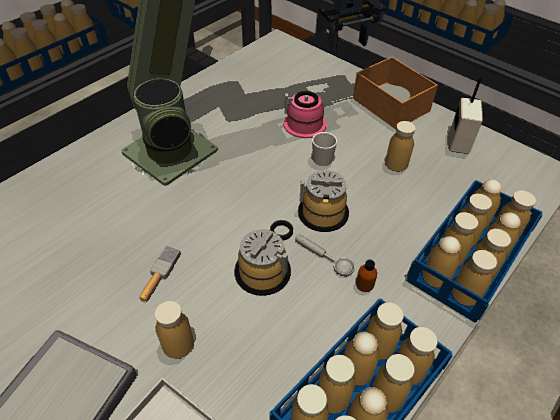

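View pics/top0.png

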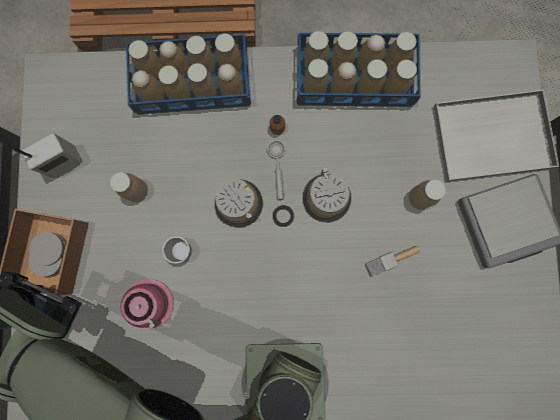

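```bash
python3 - <<'E'
import cv2
a=cv2.imread("pics/top0.png")[150:250,180:360]; cv2.imwrite("pics/top0c.png",cv2.resize(a,None,fx=4.4,fy=4.4,interpolation=cv2.INTER_CUBIC))
a=cv2.imread("pics/scene0.png")[140:310,210:390]; cv2.imwrite("pics/scene0c.png",cv2.resize(a,None,fx=3.5,fy=3.5,interpolation=cv2.INTER_CUBIC))
E
```

```text
(no output)
```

View pics/top0c.png

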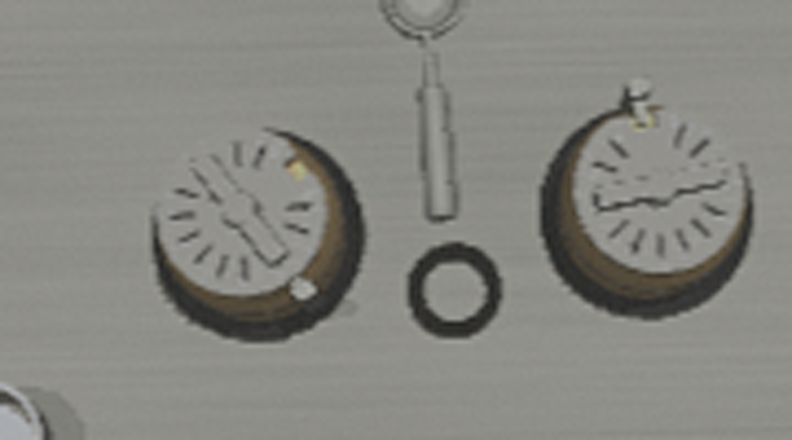

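View pics/scene0c.png

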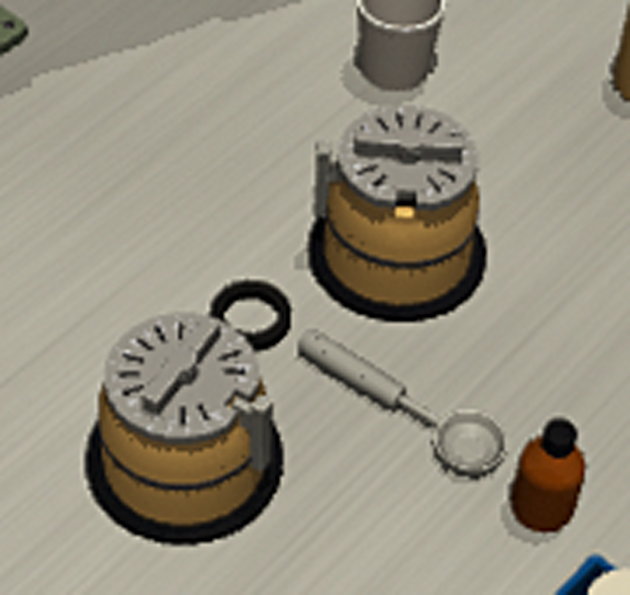

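The jar to close is the one at about (237,200) in the top picture. Its notch is at (247,189) and its post at (249,216). The other jar, at (327,197), has its post in the notch. I'll work out positions next.

```bash
cat > h.py <<'E'
import numpy as np, cv2
def ray(p,uv):
    K=np.array([[p["fx"],0,p["cx"]],[0,p["fy"],p["cy"]],[0,0,1.]])
    R=cv2.Rodrigues(np.array(p["rvec"],float))[0]; t=np.array(p["tvec"],float)
    return -R.T@t, R.T@np.linalg.inv(K)@np.array([uv[0],uv[1],1.])
def atz(p,uv,z):
    c,d=ray(p,uv); return (c+d*(z-c[2])/d[2])[:2]
def proj(p,X):
    K=np.array([[p["fx"],0,p["cx"]],[0,p["fy"],p["cy"]],[0,0,1.]])
    return cv2.projectPoints(np.array(X,float).reshape(-1,1,3),np.array(p["rvec"],float),np.array(p["tvec"],float),K,None)[0].reshape(-1,2)
E
python3 - <<'E'
from workcell import grab_frame, finder
from h import *
T=grab_frame("top");S=grab_frame("scene")
print("post top",atz(T,(248.9,215.7),110),"notch",atz(T,(247.5,188.6),105))
print("scene notch",atz(S,(210+404/3.5,140+202/3.5),105),"post",atz(S,(210+322/3.5,140+150/3.5),110))
for n,p in (("T",T),("S",S)):
    for l,z in (("lid",100),("lid_top",124),("notch",108),("jar",0),("pin",98),("stem",107)):
        for d in finder.spot_point(p,l)[:2]: print(n,l,atz(p,d["point"],z).round(1),round(d["conf"],2))
for l in ["closed_jar","cup","bottle_a","dropper"]:
    for d in finder.spot_point(T,l)[:2]: print(l,atz(T,d["point"],0).round(),round(d["conf"],2))
# ellipse fit check of lid disc overlay
E
```

```text
post top [439.96144665  84.58621167] notch [511.44532236  87.67841325]
scene notch [515.77276147  83.8666528 ] post [443.56974919  80.21656865]
T lid [493. 122.] 0.84
T lid [507.9 374.3] 0.36
T lid_top [486.6 130.1] 0.75
T notch [514.8  93.1] 0.73
T jar [209.4 371.8] 0.93
T jar [497.2 133. ] 0.74
T pin [184.9 345.4] 0.77
T pin [443.  92.] 0.75
T stem [485.4 121.1] 0.9
T stem [209.3 359.8] 0.68
S lid [487.2 118.6] 0.96
S lid [739.1 -49.9] 0.44
S lid_top [498.2 109.9] 0.76
S notch [501.1  85.3] 0.73
S notch [503.4 -68.2] 0.47
S jar [218.1 366.8] 0.71
S jar [ 490.5 -130.8] 0.62
S pin [172.8 339.5] 0.93
S pin [455.4  97.6] 0.59
S stem [483.  116.5] 0.97
S stem [211.3 370.9] 0.84
closed_jar [ 494. -125.] 0.56
cup [361. 284.] 0.89
cup [522. 408.] 0.69
bottle_a [ 489. -379.] 0.9
bottle_a [529. 420.] 0.55
dropper [706.   6.] 0.64
```

```bash
cat >> h.py <<'E'
from scipy.spatial.transform import Rotation as Ro
def pose(s):
    R=Ro.from_euler('xyz',s["ee_rot"],degrees=True).as_matrix(); return R,np.array(s["ee_pos"])
def wcam(p,s):
    R,t=pose(s); M=np.eye(4);M[:3,:3]=R;M[:3,3]=t
    W=np.linalg.inv(M@np.array(p["tool_from_camera"],float))
    q=dict(p); q["rvec"]=cv2.Rodrigues(W[:3,:3])[0].ravel(); q["tvec"]=W[:3,3]; return q
E
python3 - <<'E'
from workcell import *
from workcell import sensors,grab_frame
from h import *
s=sensors.state(); R,t=pose(s); print(R.round(2),t); p=grab_frame("wrist"); print(np.round(p["tool_from_camera"],2))
E
```

```text
[[ 0.    0.42  0.91]
 [ 0.    0.91 -0.42]
 [-1.    0.    0.  ]] [239.0831112  522.96391375 213.98914707]
[[ 0.0000e+00 -2.6000e-01  9.6000e-01 -1.7058e+02]
 [ 1.0000e+00 -0.0000e+00 -0.0000e+00 -1.0000e-02]
 [ 0.0000e+00  9.6000e-01  2.6000e-01 -7.4720e+01]
 [ 0.0000e+00  0.0000e+00  0.0000e+00  1.0000e+00]]
```

Call:
{"name": "play_rows", "arguments": {"motion": [[0.01, -0.02, 0.02, 0, 0], [0.03, -0.05, 0.04, 0, 0], [0.045, -0.08, 0.06, 0, 0], [0.065, -0.11, 0.08, 0, 0], [0.08, -0.14, 0.1, 0, 0], [0.095, -0.165, 0.12, 0, 0], [0.11, -0.19, 0.12, 0, 0], [0.12, -0.21, 0.12, 0, 0]], "squeeze": 10}}

```text
time_s: 2.42
ee_pos: [360.5, 311.5, 335.7]
ee_rot: [54.3, 89.8, 29.7]
force: [-0.4, 0.1, -0.1]
gripper_width: 40.9
```

Call:
{"name": "play_rows", "arguments": {"motion": [[0.018, -0.027, 0, -0.06, 0], [0.036, -0.054, 0, -0.12, 0], [0.055, -0.081, -0.01, -0.18, 0], [0.073, -0.109, -0.02, -0.24, 0], [0.091, -0.136, -0.035, -0.3, 0], [0.11, -0.163, -0.05, -0.36, 0], [0.13, -0.19, -0.065, -0.41, 0], [0.146, -0.217, -0.074, -0.436, 0]]}}

```text
time_s: 3.08
ee_pos: [505.6, 94.3, 258.5]
ee_rot: [-124.6, 89.9, -174.3]
force: [-0.1, 1.2, -0.4]
gripper_width: 0.6
```

Call:
{"name": "play_rows", "arguments": {"motion": [[0, 0, 0, 0, 0], [0, 0, 0, 0, 0], [0, 0, 0, 0, 0], [0, 0, 0, 0, 0], [0, 0, 0, 0, 0], [0, 0, 0, 0, 0], [0, 0, 0, 0, 0], [0, 0, 0, 0, 0]]}}

```text
time_s: 3.75
ee_pos: [504.9, 96.5, 260.3]
ee_rot: [65.4, 90.0, 15.9]
force: [-0.8, -0.3, -1.2]
gripper_width: 0.6
```

```bash
cat > look.py <<'E'
import sys
from workcell import sensors,grab_frame,finder
from h import *
n=sys.argv[1]; zl=float(sys.argv[2]) if len(sys.argv)>2 else 100
s=sensors.state(); R,t=pose(s); p=grab_frame("wrist"); q=wcam(p,s)
print("tcp",t.round(1),"yaw y",np.degrees(np.arctan2(R[1,1],R[0,1])).round(1),"q6",s["qpos"][5].round(1),"F",s["force"].round(1))
cv2.imwrite(f"pics/{n}.png",p["img"])
import pickle; pickle.dump(q,open(f"pics/{n}.pkl","wb"))
for l,z in (("lid",zl),("lid_top",zl+24),("notch",zl+8),("pin",98),("stem",107)):
    for d in finder.spot_point(p,l)[:2]: print(l,np.round(d["point"],1),atz(q,d["point"],z).round(1),round(d["conf"],2))
E
python3 look.py w1
```

```text
tcp [504.9  96.5 260.3] yaw y 40.5 q6 -31.0 F [-0.8 -0.3 -1.2]
lid [287.2 160.1] [490.2 121.7] 0.6
lid_top [282.1 161.6] [485.3 120.2] 0.84
notch [279.4 213.1] [516.1  80.3] 0.79
notch [279.3 260.8] [547.2  43.7] 0.16
pin [233.7 154.7] [449.8  93.4] 0.73
```

View pics/w1.png

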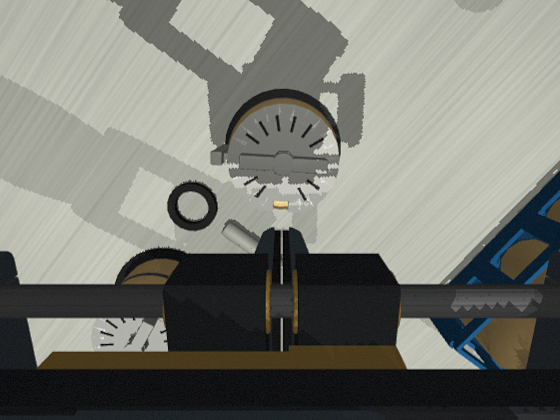

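```bash
cat > fit.py <<'E'
# overlay model: args name cx cy lidangle pinangle zl crop
import sys,pickle
from h import *
n=sys.argv[1]; cx,cy,la,pa,zl=map(float,sys.argv[2:7]); q=pickle.load(open(f"pics/{n}.pkl","rb"))
im=cv2.imread(f"pics/{n}.png"); k=5
x0,y0,w,h=map(int,sys.argv[7:11]) if len(sys.argv)>7 else (200,80,160,120)
a=cv2.resize(im[y0:y0+h,x0:x0+w],None,fx=k,fy=k,interpolation=cv2.INTER_CUBIC)
a=cv2.convertScaleAbs(a,alpha=1.3,beta=10)
def P(pts,col):
    u=((proj(q,pts)-[x0,y0]+.5)*k).astype(int); cv2.polylines(a,[u.reshape(-1,1,2)],True,col,1)
def rot(pts,ang,z): 
    c,s=np.cos(np.radians(ang)),np.sin(np.radians(ang)); return [(cx+c*x-s*y,cy+s*x+c*y,z) for x,y in pts]
P([(cx+50*np.cos(t),cy+50*np.sin(t),zl+8) for t in np.linspace(0,6.28,60)],(0,255,0))
P(rot([(37,-7),(50,-7),(50,7),(37,7)],la,zl+8),(0,0,255))
P(rot([(-6,-38),(6,-38),(6,38),(-6,38)],la,zl+24),(255,0,0))
P(rot([(55,-6),(65,-6),(65,6),(55,6)],pa,110),(0,255,255))
cv2.imwrite(f"pics/{n}_fit{len(sys.argv)}_{int(la)}.png",a); print(f"pics/{n}_fit{len(sys.argv)}_{int(la)}.png")
E
python3 fit.py w1 486 119 -50 -143 100
```

```text
pics/w1_fit7_-50.png
```

View pics/w1_fit7_-50.png

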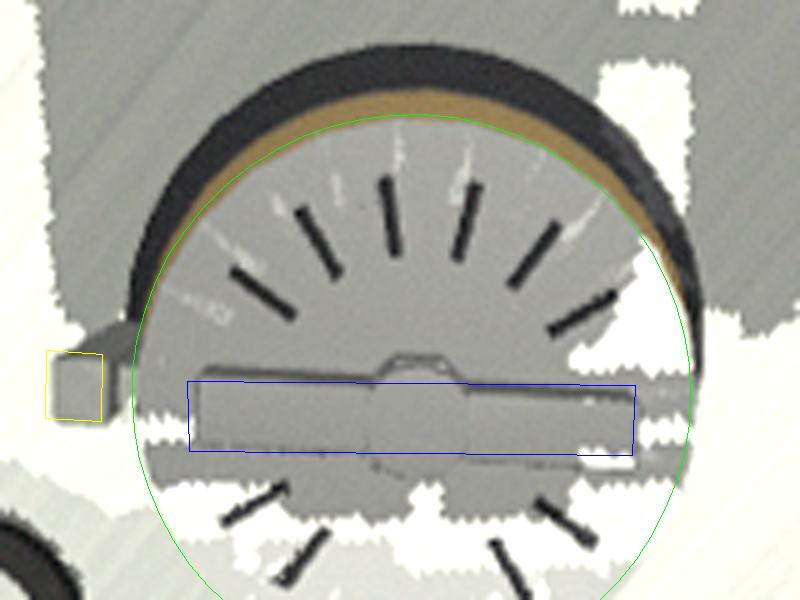

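```bash
python3 fit.py w1 486.7 117.8 -52 -143 100 200 80 160 140; python3 - <<'E'
import cv2
E
```

```text
pics/w1_fit11_-52.png
```

View pics/w1_fit11_-52.png

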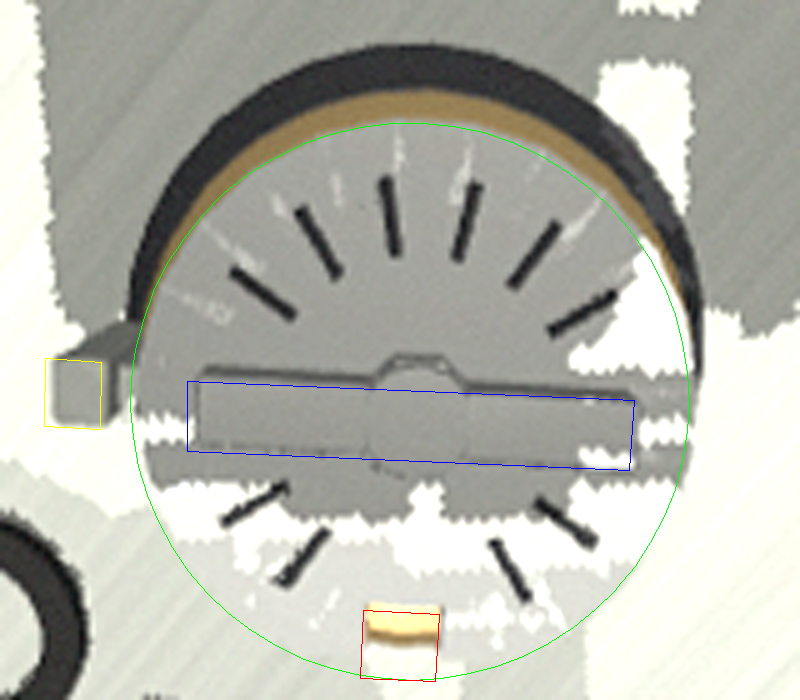

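Call:
{"name": "play_rows", "arguments": {"motion": [[-0.007, 0.03, -0.01, -0.02, 0], [-0.015, 0.063, -0.03, -0.035, 0], [-0.015, 0.063, -0.055, -0.035, 0], [-0.015, 0.063, -0.08, -0.035, 0], [-0.015, 0.063, -0.105, -0.035, 0], [-0.015, 0.063, -0.125, -0.035, 0], [-0.015, 0.063, -0.14, -0.035, 0], [-0.015, 0.063, -0.147, -0.035, 0]]}}

```text
time_s: 4.72
ee_pos: [488.8, 158.6, 110.8]
ee_rot: [-112.2, 89.8, -163.7]
force: [-0.1, -0.2, -0.2]
gripper_width: 0.5
```

Call:
{"name": "play_rows", "arguments": {"motion": [[0, 0, 0, 0, 0], [0, 0, 0, 0, 0], [0, 0, 0, 0, 0], [0, 0, 0, 0, 0], [0, 0, 0, 0, 0], [0, 0, 0, 0, 0], [0, 0, 0, 0, 0], [0, 0, 0, 0, 0]]}}

```text
time_s: 5.38
ee_pos: [490.2, 159.0, 113.2]
ee_rot: [71.4, 90.0, 19.8]
force: [0.2, -0.1, 0.0]
gripper_width: 0.5
```

```bash
python3 look.py w2; python3 - <<'E'
from workcell import grab_frame
import cv2
p=grab_frame("scene"); cv2.imwrite("pics/s2.png",cv2.resize(p["img"][120:250,250:410],None,fx=4,fy=4))
# orbit plan: bar pushed; finger centre = C+28u(b)+d*u(b+90), tool y at b
import numpy as np
C=np.array([486.7,118.2]);u=lambda a:np.array([np.cos(np.radians(a)),np.sin(np.radians(a))])
p0=C+28*u(38)+30*u(128)
for b,d in [(38,30)]+[(38-x,21.5) for x in range(0,97,6)]+[(-53,21.5)]:
    print(b,((C+28*u(b)+d*u(b+90)-p0)).round(1),np.radians(b-38).round(3))
E
```

```text
tcp [490.2 159.  113.2] yaw y 38.4 q6 -21.8 F [ 0.2 -0.1  0. ]
38 [0. 0.] 0.0
38 [ 5.2 -6.7] 0.0
32 [ 8.8 -7.8] -0.105
26 [12.1 -9.3] -0.209
20 [ 15.4 -11.1] -0.314
14 [ 18.4 -13.2] -0.419
8 [ 21.1 -15.7] -0.524
2 [ 23.6 -18.4] -0.628
-4 [ 25.8 -21.4] -0.733
-10 [ 27.7 -24.6] -0.838
-16 [ 29.2 -27.9] -0.942
-22 [ 30.4 -31.4] -1.047
-28 [ 31.2 -35. ] -1.152
-34 [ 31.6 -38.7] -1.257
-40 [ 31.7 -42.4] -1.361
-46 [ 31.3 -46.1] -1.466
-52 [ 30.6 -49.7] -1.571
-58 [ 29.5 -53.2] -1.676
-53 [ 30.4 -50.3] -1.588
```

View pics/s2.png

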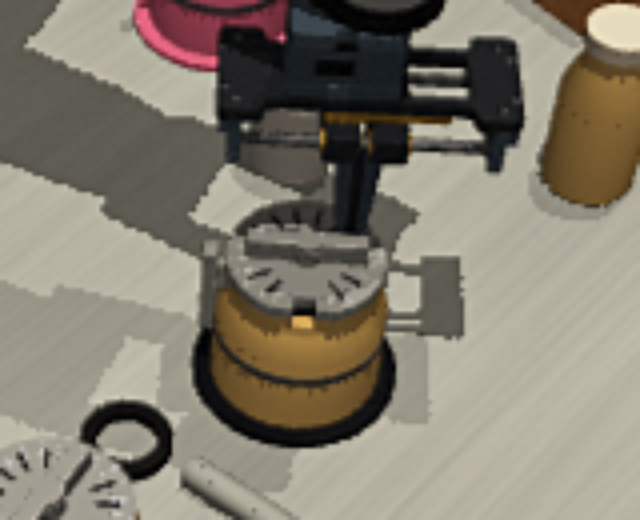

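View pics/w2.png

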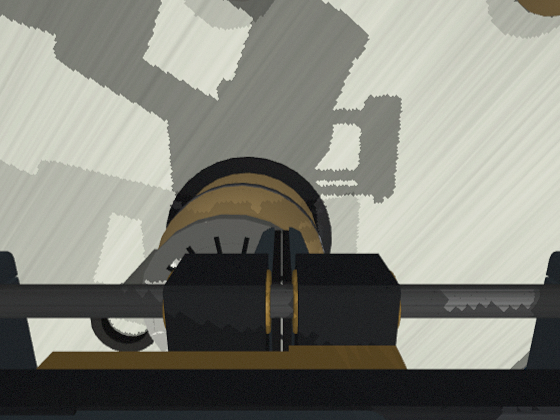

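The finger stands behind the bar near its outer end, clear of the disc. I'll push it clockwise now.

Call:
{"name": "play_rows", "arguments": {"motion": [[0.003, -0.003, 0, 0, 0], [0.005, -0.0065, 0, 0, 0], [0.007, -0.0073, 0, -0.052, 0], [0.0088, -0.0078, 0, -0.105, 0], [0.0105, -0.0085, 0, -0.157, 0], [0.0121, -0.0093, 0, -0.209, 0], [0.0138, -0.0102, 0, -0.262, 0], [0.0154, -0.0111, 0, -0.314, 0]]}}

```text
time_s: 6.4
ee_pos: [505.5, 147.9, 113.0]
ee_rot: [-167.8, 90.0, 122.5]
force: [-0.8, 0.8, 0.5]
gripper_width: 0.5
```

```bash
python3 - <<'E'
from workcell import grab_frame,sensors
import cv2
print(sensors.state()["force"])
p=grab_frame("scene"); cv2.imwrite("pics/s3.png",cv2.resize(p["img"][120:250,250:410],None,fx=4,fy=4))
E
```

```text
[-0.76887407  0.77453686  0.45582527]
```

View pics/s3.png

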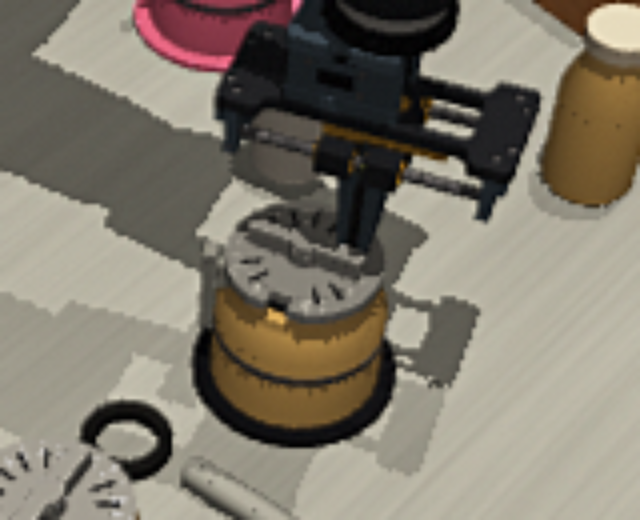

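Call:
{"name": "play_rows", "arguments": {"motion": [[0.0023, -0.0015, 0, -0.079, 0], [0.0044, -0.0033, 0, -0.157, 0], [0.0064, -0.0053, 0, -0.236, 0], [0.0082, -0.0073, 0, -0.314, 0], [0.0099, -0.0095, 0, -0.393, 0], [0.0114, -0.0119, 0, -0.471, 0], [0.0127, -0.0143, 0, -0.55, 0], [0.0138, -0.0168, 0, -0.628, 0]]}}

```text
time_s: 7.12
ee_pos: [519.6, 131.0, 113.0]
ee_rot: [169.6, 90.0, 63.9]
force: [-0.2, 1.4, 0.4]
gripper_width: 0.5
```

Call:
{"name": "play_rows", "arguments": {"motion": [[0.0008, -0.0022, 0, -0.065, 0], [0.0014, -0.0044, 0, -0.131, 0], [0.0019, -0.0066, 0, -0.196, 0], [0.0022, -0.0089, 0, -0.262, 0], [0.0024, -0.0112, 0, -0.327, 0], [0.0025, -0.0135, 0, -0.393, 0], [0.0024, -0.0159, 0, -0.458, 0], [0.0021, -0.0182, 0, -0.524, 0]]}}

```text
time_s: 7.78
ee_pos: [521.8, 112.7, 113.0]
ee_rot: [163.3, 89.9, 27.6]
force: [0.4, 1.9, 0.4]
gripper_width: 0.6
```

```bash
python3 look.py w3; python3 - <<'E'
from workcell import grab_frame,sensors
import cv2,pickle
p=grab_frame("top"); cv2.imwrite("pics/t4.png",p["img"]);pickle.dump(p,open("pics/t4.pkl","wb"))
p=grab_frame("scene"); cv2.imwrite("pics/s4.png",p["img"]);pickle.dump(p,open("pics/s4.pkl","wb"))
E
python3 fit.py s4 486.7 118.2 -136 -143 100 270 140 110 100;python3 fit.py t4 486.7 118.2 -136 -143 100 190 150 100 100
```

```text
tcp [521.8 112.7 113. ] yaw y -45.7 q6 56.6 F [0.4 1.9 0.4]
pics/s4_fit11_-136.png
pics/t4_fit11_-136.png
```

View pics/s4_fit11_-136.png

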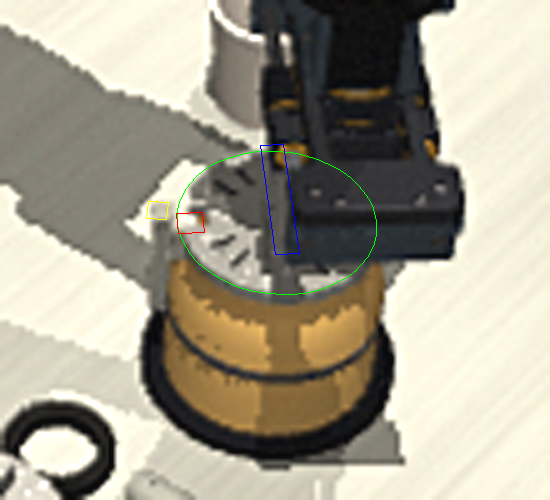

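View pics/t4_fit11_-136.png

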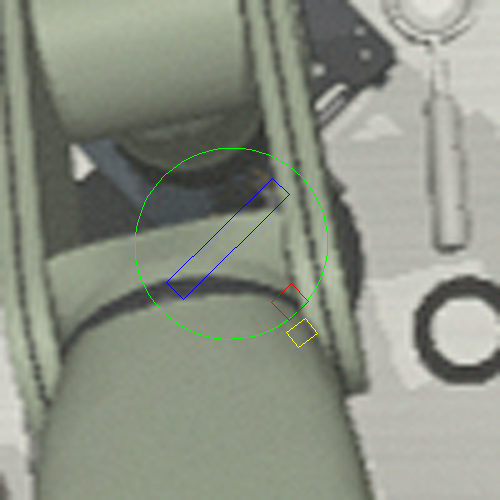

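Call:
{"name": "play_rows", "arguments": {"motion": [[0.004, 0.004, 0, 0, 0], [0.008, 0.008, 0, 0, 0], [0.008, 0.008, 0.02, 0, 0], [0.008, 0.008, 0.05, 0, 0], [-0.01, 0.003, 0.08, 0, 0], [-0.03, -0.004, 0.11, 0, 0], [-0.046, -0.01, 0.135, 0, 0], [-0.056, -0.015, 0.147, 0, 0]]}}

```text
time_s: 8.85
ee_pos: [465.5, 98.2, 263.5]
ee_rot: [146.4, 89.7, 10.8]
force: [0.3, 0.3, 0.0]
gripper_width: 0.5
```

Call:
{"name": "play_rows", "arguments": {"motion": [[0, 0, 0, 0, 0], [0, 0, 0, 0, 0], [0, 0, 0, 0, 0], [0, 0, 0, 0, 0], [0, 0, 0, 0, 0], [0, 0, 0, 0, 0], [0, 0, 0, 0, 0], [0, 0, 0, 0, 0]]}}

```text
time_s: 9.52
ee_pos: [465.4, 97.9, 259.5]
ee_rot: [-29.5, 89.9, -165.1]
force: [-0.2, 0.1, -0.1]
gripper_width: 0.4
```

```bash
python3 look.py w4;python3 fit.py w4 486.7 118.2 -136 -143 100 200 80 160 140
```

```text
tcp [465.4  97.9 259.5] yaw y -45.5 q6 56.0 F [-0.2  0.1 -0.1]
lid [283.5 159.1] [487.6 117.2] 0.89
lid_top [282.  161.2] [487.7 119.2] 0.83
notch [276.7 208.9] [451.   90.1] 0.87
pin [275.8 205.1] [451.   91.5] 0.72
pin [331.9 238.3] [465.3  28.9] 0.23
pics/w4_fit11_-136.png
```

View pics/w4_fit11_-136.png

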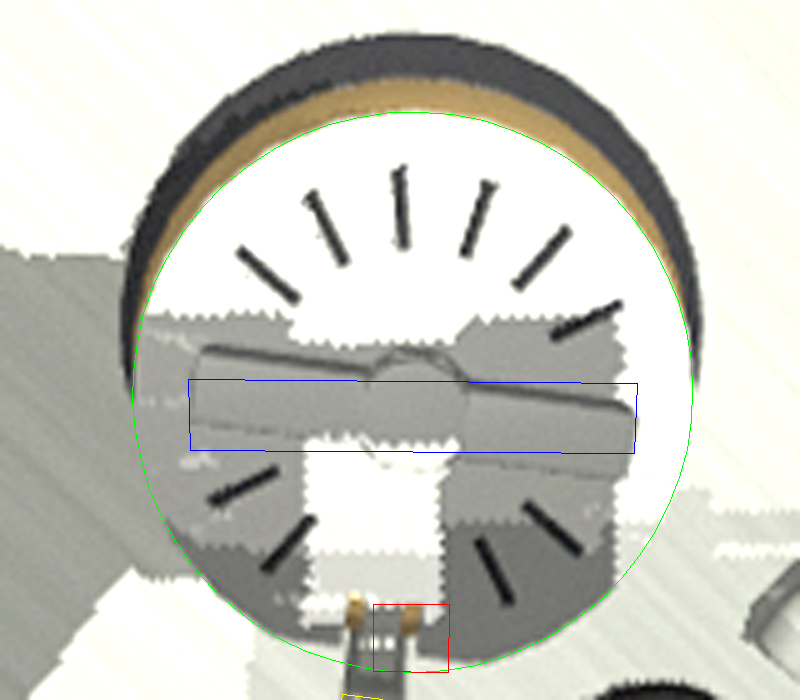

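```bash
python3 fit.py w4 486.9 118.2 -142.5 -142.5 100 235 140 100 100; python3 - <<'E'
import cv2
im=cv2.imread("pics/w4.png")[180:230,250:310]; cv2.imwrite("pics/w4c.png",cv2.resize(im,None,fx=12,fy=12,interpolation=cv2.INTER_CUBIC))
E
```

```text
pics/w4_fit11_-142.png
```

View pics/w4_fit11_-142.png

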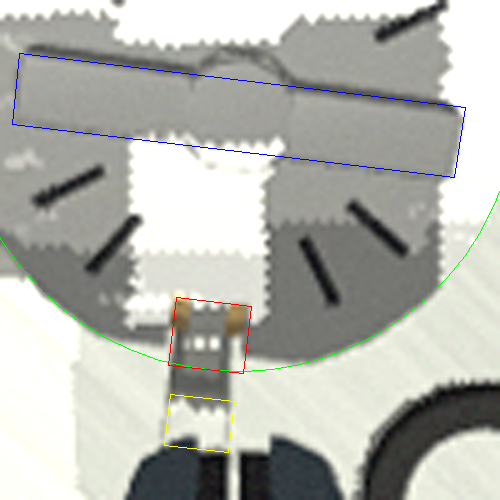

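View pics/w4c.png

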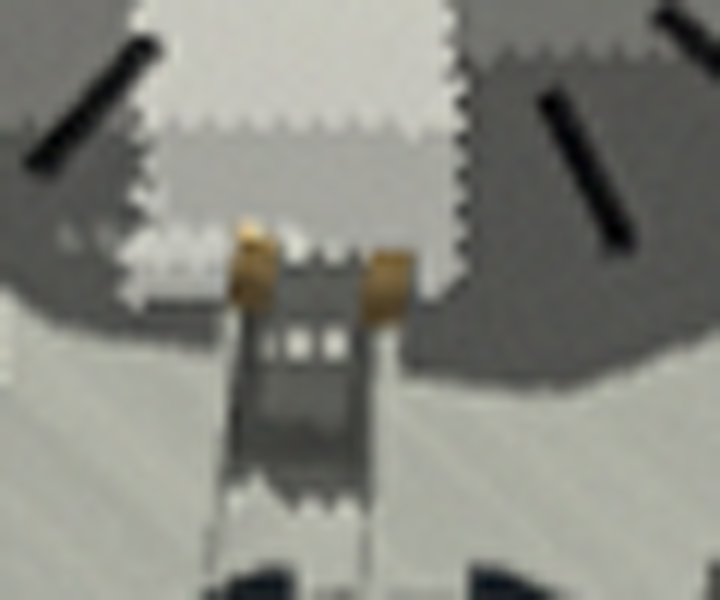

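The pin is centred in the notch, with gaps of about 40 and 47 px in the enlarged crop. Next I go over the hub and press.

Call:
{"name": "play_rows", "arguments": {"motion": [[0.011, 0.01, -0.01, 0, 0], [0.0215, 0.0205, -0.03, 0, 0], [0.0215, 0.0205, -0.06, 0, 0], [0.0215, 0.0205, -0.085, 0, 0], [0.0215, 0.0205, -0.105, 0, 0], [0.0215, 0.0205, -0.118, 0, 0], [0.0215, 0.0205, -0.126, 0, 0], [0.0215, 0.0205, -0.13, 0, 0]]}}

```text
time_s: 10.48
ee_pos: [486.4, 118.3, 129.0]
ee_rot: [-30.4, 89.9, -166.0]
force: [0.2, -0.3, 0.8]
gripper_width: 0.3
```

Call:
{"name": "play_rows", "arguments": {"motion": [[0, 0, -0.001, 0, 0], [0, 0, -0.002, 0, 0], [0, 0, -0.003, 0, 0], [0, 0, -0.004, 0, 0], [0, 0, -0.005, 0, 0], [0, 0, -0.006, 0, 0], [0, 0, -0.007, 0, 0], [0, 0, -0.008, 0, 0]]}}

```text
time_s: 11.15
ee_pos: [487.2, 118.4, 122.7]
ee_rot: [141.6, 89.9, 6.0]
force: [-0.8, -1.0, 5.8]
gripper_width: 0.6
```

Call:
{"name": "play_rows", "arguments": {"motion": [[0, 0, -0.0006, 0, 0], [0, 0, -0.0012, 0, 0], [0, 0, -0.0018, 0, 0], [0, 0, -0.0024, 0, 0], [0, 0, -0.003, 0, 0], [0, 0, -0.0036, 0, 0], [0, 0, -0.0042, 0, 0], [0, 0, -0.0048, 0, 0]]}}

```text
time_s: 11.82
ee_pos: [487.1, 118.4, 118.0]
ee_rot: [141.6, 89.9, 6.0]
force: [-1.3, -1.3, 5.1]
gripper_width: 0.6
```

Call:
{"name": "play_rows", "arguments": {"motion": [[0, 0, -0.0005, 0, 0], [0, 0, -0.001, 0, 0], [0, 0, -0.0015, 0, 0], [0, 0, -0.002, 0, 0], [0, 0, -0.0025, 0, 0], [0, 0, -0.0025, 0, 0], [0, 0, -0.0025, 0, 0], [0, 0, -0.0025, 0, 0]]}}

```text
time_s: 12.48
ee_pos: [487.1, 118.4, 115.4]
ee_rot: [141.6, 89.9, 6.1]
force: [-1.8, -0.2, 5.4]
gripper_width: 0.5
```

Call:
{"name": "play_rows", "arguments": {"motion": [[0, 0, -0.0004, 0, 0], [0, 0, -0.0008, 0, 0], [0, 0, -0.0012, 0, 0], [0, 0, -0.0016, 0, 0], [0, 0, -0.002, 0, 0], [0, 0, -0.002, 0, 0], [0, 0, -0.002, 0, 0], [0, 0, -0.002, 0, 0]]}}

```text
time_s: 13.15
ee_pos: [487.1, 118.4, 115.2]
ee_rot: [143.3, 89.9, 7.7]
force: [-6.1, -0.5, 17.8]
gripper_width: 0.2
```

Call:
{"name": "play_rows", "arguments": {"motion": [[0, 0, 0.002, 0, 0], [0, 0, 0.006, 0, 0], [0, 0, 0.012, 0, 0], [0, 0, 0.03, 0, 0], [0, 0, 0.06, 0, 0], [-0.007, -0.007, 0.095, 0, 0], [-0.015, -0.015, 0.125, 0, 0], [-0.022, -0.021, 0.147, 0, 0]]}}

```text
time_s: 13.82
ee_pos: [465.3, 97.1, 262.5]
ee_rot: [141.5, 89.8, 6.0]
force: [0.6, 0.2, -0.8]
gripper_width: 0.4
```

Call:
{"name": "play_rows", "arguments": {"motion": [[0, 0, 0, 0, 0], [0, 0, 0, 0, 0], [0, 0, 0, 0, 0], [0, 0, 0, 0, 0], [0, 0, 0, 0, 0], [0, 0, 0, 0, 0], [0, 0, 0, 0, 0], [0, 0, 0, 0, 0]]}}

```text
time_s: 14.48
ee_pos: [464.8, 97.4, 259.2]
ee_rot: [-28.7, 89.9, -164.3]
force: [0.7, 1.0, -0.7]
gripper_width: 0.3
```

```bash
python3 look.py w5 91;python3 fit.py w5 486.9 118.2 -142.5 -142.5 91 200 80 160 140
python3 - <<'E'
from workcell import grab_frame
import cv2,pickle
p=grab_frame("scene"); cv2.imwrite("pics/s5.png",cv2.resize(p["img"][140:310,210:390],None,fx=3.5,fy=3.5,interpolation=cv2.INTER_CUBIC))
E
```

```text
tcp [464.8  97.4 259.2] yaw y -45.5 q6 56.0 F [ 0.7  1.  -0.7]
lid [282.2 159. ] [485.3 116.7] 0.62
lid [282.1 158.8] [485.4 116.9] 0.15
lid_top [282.4 160.6] [486.8 118. ] 0.8
notch [275.1 204.8] [450.4  91.9] 0.84
notch [107.8 130.7] [394.7 247.1] 0.28
pin [271.8 202.1] [449.9  95.8] 0.91
stem [283.7 158.8] [488.  117.5] 0.61
pics/w5_fit11_-142.png
```

View pics/w5_fit11_-142.png

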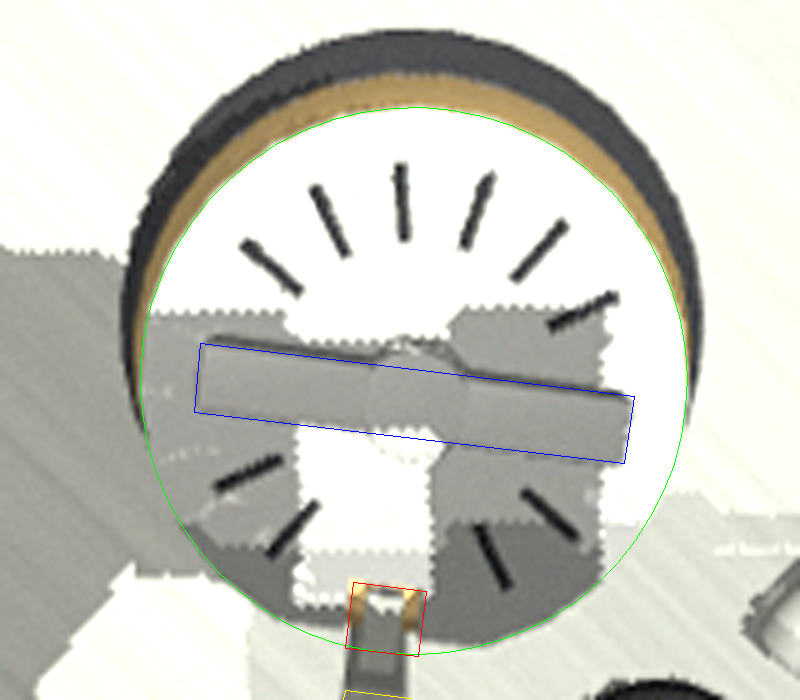

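View pics/s5.png

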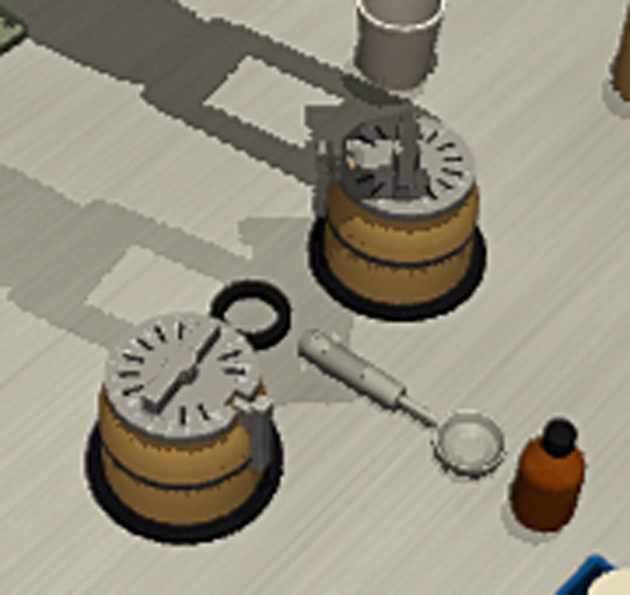

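The overlay drawn for a height of 91 mm fits the rim, bar and notch, so the lid is flat and the pin is in the notch. The things around the jar are unmoved and the arm is clear.

```bash
python3 -c "
from workcell import job_done
print(job_done())"
```

```text
the job is handed in; nothing more can be done
None
```

The lid is closed: I turned it until the notch was over the pin, pressed it straight down, and handed the job in. It took about 15 s of robot time.

- **Turning:** I pushed the grip bar about 90° clockwise with the closed fingertips, at under about 2 N. The lid turned roughly 4° further than I had planned for that push. A wrist picture then showed the pin centred in the notch to about 0.3 mm, so I made no correction.
- **Pressing:** I pressed on the hub at about 5–6 N until the lid stopped. The fingertip was then at 115.2 mm (115 mm is home) and the force rose to 18 N. At the stop there was also about 6 N of sideways force.
- **Last checks:** In the final wrist picture, the model drawn for a home lid fits the rim, bar and notch, with the pin in the notch and no tilt. The closed jar, spare ring, spoon, dropper and cup show no change in the scene picture. I did not check the two bottles and the brush again at the end. The arm was clear of everything, about 260 mm up, when I handed in.
- **Disagreements:** The scene camera overlay was off by a few pixels, and the trained networks' points scattered by several millimetres. I relied on the wrist camera fit instead.

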